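# Lay out cast-glass blocks round the fixed pieces of a window pattern

## Task

Put the pliers and the green glass cutter that lie in the layout away, both flat on the floor of the grey tool tray, then lay out every loose glass block flat on the table: each blue block goes in the gap between two white blocks that it was cut for (the one that leaves an even 10 mm joint on either side), squared up and with its ends flush with theirs. Green blocks go to the left and right of the amber medallion and red ones in front of it (the robot's side) and behind it, as seen from the robot, one block to a side and a lone one on either of its two sides, each with its long side parallel to the medallion's side, centred on it and leaving a 10 mm joint. Do not disturb the cup or the jar.

Things in the scene. Friction and masses are not known exactly. Their poses are not given: they have to be found in the camera images.
- wide_gap: two fixed white glass blocks side by side along y, each 50 mm along x, 24 mm along y, 26 mm high, with a clear gap of 80 mm between them, on a sheet of paper with the block's place drawn in thin lines. Origin: middle of the gap, at table height; x (within 0.2 rad of the robot's x) runs through the gap away from the robot, y to the robot's left. Fixed, but its place and angle differ from start to start.
- narrow_gap: two fixed white glass blocks side by side along y, each 50 mm along x, 24 mm along y, 26 mm high, with a clear gap of 50 mm between them, on a sheet of paper with the block's place drawn in thin lines. Origin: middle of the gap, at table height; x (within 0.2 rad of the robot's x) runs through the gap away from the robot, y to the robot's left. Fixed, but its place and angle differ from start to start.
- medallion: fixed square amber glass block, 70 x 70 mm, 26 mm high, a yellow disc with a red dot on top, on a sheet of paper with the four places beside it drawn in thin lines (50 x 30 mm each). Origin: centre of its underside, at table height; x points away from the robot (within 0.2 rad), y to the robot's left. Left is its +y side, right -y, in front -x, behind +x. The centre of a 30 mm wide block that leaves a 10 mm joint lies 60 mm from the medallion's centre.
- blue_wide: blue cast glass block, 50 mm along its x, 60 mm along its y, 26 mm high, about 195 g. Origin: centre of its underside. Fits the 80 mm gap.
- blue_narrow: blue cast glass block, 50 mm along its x, 30 mm along its y, 26 mm high, about 98 g. Origin: centre of its underside. Fits the 50 mm gap. May be absent.
- green_1: green cast glass block, 50 mm along its x, 30 mm along its y, 26 mm high, about 98 g. Origin: centre of its underside. Its long side is along x. The two of this colour are alike; either may be absent.
- green_2: green cast glass block, 50 mm along its x, 30 mm along its y, 26 mm high, about 98 g. Origin: centre of its underside. Its long side is along x. The two of this colour are alike; either may be absent.
- red_1: red cast glass block, 50 mm along its x, 30 mm along its y, 26 mm high, about 98 g. Origin: centre of its underside. Its long side is along x. The two of this colour are alike; either may be absent.
- red_2: red cast glass block, 50 mm along its x, 30 mm along its y, 26 mm high, about 98 g. Origin: centre of its underside. Its long side is along x. The two of this colour are alike; either may be absent.
- pliers: steel running pliers with red handles, lying flat, 162 mm long, 200 g, at the start with the nose in the 80 mm gap and the handles pointing away from the robot. Origin: underside of the dark pivot block (26 mm along x, 28 mm along y, 16 mm high), the place to grip, across y; x points to the nose, which is 20 mm wide and 14 mm high and ends 55 mm from the origin; the handles (13 mm thick, 47 mm over both) end 107 mm behind it.
- pliers_nose (a point): point in the pliers' nose, 5 mm short of its tip, 7 mm above the underside
- pliers_end (a point): point between the handle ends of the pliers, 100 mm behind the pivot, 7 mm above the underside
- cutter: hand glass cutter lying flat behind the medallion at the start, 120 mm long, 70 g: a square green handle 90 x 14 mm, 14 mm high, and a thinner brass head. Origin: on the underside, in the middle of its length; x points to the head, the handle reaches from 60 mm behind the origin to 30 mm ahead of it; grip it across y, at or just behind the origin.
- cutter_head (a point): point in the cutter's head, 5 mm short of its tip, 7 mm above the underside
- cutter_end (a point): point in the cutter's handle, 5 mm short of its end, 7 mm above the underside
- tray: fixed grey open tool tray, 200 mm along its x, 170 mm along its y, walls 5 mm thick and 22 mm high, floor 5 mm thick; empty. Origin: centre of its underside, on the table.
- cup: white paper coffee cup with a black lid, 82 mm across, 108 mm high, bystander. Origin: centre of its underside.
- jar: green glass jar with a brass cap, 64 mm across, 90 mm high, bystander. Origin: centre of its underside.
Things that resemble listed ones, but are neither listed nor needed, are in the scene too. What is shaped like the blue_wide but turquoise is not meant. What is shaped like the red_2 but brown is not meant.

How it is judged:
By the outcome, as a careful person would: the job done as asked, in the order asked, and still so for the second after the job is handed in, with the robot touching nothing.
Of blue_narrow, green_1, green_2, red_1, red_2 only 3 to 5 are there at a start; the rules pass over those that are not, and their reading is None.
At some moment in a run one of blue_wide, blue_narrow, green_1, green_2, red_1, red_2 may be knocked a few centimetres aside while the robot is not near it.
Once in a run the grip may slacken for a moment while it holds something.
It also fails if it takes over 208 s, if anything falls off the work surface, if the arm or the gripper's body presses on something with over 40 N, if the wrist force passes 120 N, or if a joint passes its speed limit or range.

## Robot

A 6-joint arm with a two-finger parallel gripper is mounted at the origin on the work surface. World frame = base frame: x ahead of the robot, y to its left, z up, the work surface at z = 0. Lengths are in mm, angles in degrees, forces in N, time in s.
With the tool pointing down it reaches from about 300 to 850 mm from the base axis. Payload 4.2 kg.
Tool frame: the origin (TCP) lies on the centre line of the jaws, within the pads' length; the fingertips stand 8 mm ahead of it and the grasp point (between the pads) lies 11 mm behind it; z points along the fingers, y is the line along which they close (so a half turn about z gives the same grasp; the last joint's range is limited). The gripper opens to 91 mm and grips with 3 to 60 N. Pads are 32 mm wide; open, the fingers measure 118 mm over their backs; the gripper's body (76 mm by 178 mm) begins 60 mm behind the grasp point.
Start: joints at [62.739, 18.312, 89.639, -0, 72.044, -1.146], TCP at [253.108, 516.312, 221.976] pointing down, gripper open.
Joint ranges: [-177.97, 177.97], [-48.28, 115.42], [12.27, 149.76], [-77.06, 257.06], [2.81, 150.46], [-146.56, 146.56]. Speed limits (degrees/s): [147.25, 147.25, 180, 180, 180, 180].

## Interface

Orientations are given as [roll, pitch, yaw] about the fixed x, y, z axes, in that order (R = Rz(yaw) Ry(pitch) Rx(roll)).
In Python, from workcell import telemetry, eyes, ticket gives the robot as it stands. The module is installed in compiled form; this text tells all that it offers.
- The arm moves only by the shell command python3 -m crank 'ROWS' [OPENING] [FORCE]. ROWS is JSON, a list of rows, each an object of numbers: "dx", "dy", "dz": the shift along the world's x, y, z normalised to -1 to 1, where 1 is 80 cm; "yaw": the turn about the world's z normalised to -1 to 1, where 1 is 5 degrees. A call has 1 to 10 rows; each row shifts and turns the commanded pose from where the row before left it; what a row does not reach is not made up. A row lasts 1/8 s, in which the tool goes at most 62.5 mm and 10.7 degrees, less where a joint would pass 70% of its speed; a pose out of reach is approached as far as the arm can. A call with a number of a shift or a turn outside -1 to 1 is refused whole. A call with a gripper value outside its range is refused whole. OPENING is the opening, from 0 (shut) to 1 (fully open), set as the call begins (- or left out, the last holds). The fingers move at their own pace and stop on an object; FORCE is the grip in N (left out, the last holds). Time passes only in rows, so rows that do not move let the fingers close. It gives the time, the measured TCP pose, the force, the opening and the grip force at its end, in the units of the state.
- telemetry.state(): the state, without advancing time (a new reading comes with each control period).
- eyes.grab_frame(name): name is "side" or "top"; returns the picture (400x640x3 uint8, red, green, blue); there is no depth.
- eyes.calibration(name): a dict with "camera_matrix" (3x3 intrinsics, pixels), "k1" (the pictures are not rectified: a ray, as slopes to the right and down, at radius r is drawn at 1 + k1 r^2 times it, then the intrinsics apply), "world_from_camera" (4x4, takes a point from camera to world coordinates). Camera axes: x right, y down, z forward; pixel columns grow to the right and rows downward; lengths in mm; the calibration is good to about 2 mm. A picture is of the moment at which its call begins. calibration takes no time and is no camera call.
- ticket.job_done(): hands the job in; it is judged then, once.
The state is a dict: "time_s": time; "qpos": joint angles; "qvel": joint speeds; "effort": joint torques, N m; "ee_pos": TCP position; "ee_rot": TCP orientation; "force": force on the tool from outside, world axes, zero at the start; "torque": the same for the moment, N m; "gripper_width": finger opening in mm; "gripper_force": force on a finger pad.
Only numpy, scipy, OpenCV 4.12 (cv2) and the standard library are available. Lean on these libraries where they do the work, as an engineer would, in place of code of your own. Each camera call takes 0.05 s, during which the arm holds its last target. There are 200 camera calls.

## Working session

There is one attempt and no reset: what is moved stays moved. The work goes in short steps, Python scripts to look and compute and a shell command to move; the robot and the scene stay as the last step left them, time stands still between calls to the robot, and variables do not carry over. Pictures are saved under pics/ and viewed, at most 14 in all, crops included, and the job is handed in when it is done.

```bash
ls; mkdir -p pics; python3 - <<'E'
from workcell import telemetry, eyes
import cv2,numpy as np
np.set_printoptions(precision=4,suppress=True)
print(telemetry.state())
for n in ("top","side"):
    c=eyes.calibration(n); print(n,c)
    im=eyes.grab_frame(n); cv2.imwrite(f"pics/{n}0.png",im[:,:,::-1])
E
```

```text
pics
{'time_s': 0.0, 'qpos': array([62.7399, 18.3496, 89.7064, -0.0014, 72.043 , -1.1441]), 'qvel': array([-0.0075, -0.0181,  0.0152,  0.0416, -0.0226, -0.0596]), 'effort': array([ -0.0021, -41.2466, -23.1973,   0.0724,   0.046 ,  -0.0002]), 'ee_pos': array([252.874 , 515.8646, 221.1408]), 'ee_rot': array([-179.901 ,   -0.0007,  153.8845]), 'force': array([-0.2795, -0.2201,  0.8155]), 'torque': array([-0.028 ,  0.0063,  0.0267]), 'gripper_force': 0.0, 'gripper_width': 91.29458110307145}
top {'camera_matrix': array([[469.1018,   0.    , 316.8329],
       [  0.    , 469.1018, 203.9454],
       [  0.    ,   0.    ,   1.    ]]), 'k1': -0.05368724313178694, 'world_from_camera': array([[  -0.0123,   -0.9983,    0.0567,  460.4159],
       [  -0.9999,    0.0121,   -0.005 ,  -10.7239],
       [   0.0043,   -0.0568,   -0.9984, 1165.333 ],
       [   0.    ,    0.    ,    0.    ,    1.    ]])}
side {'camera_matrix': array([[394.3567,   0.    , 315.2236],
       [  0.    , 394.3567, 199.1783],
       [  0.    ,   0.    ,   1.    ]]), 'k1': 0.00419997632100557, 'world_from_camera': array([[   0.8788,   -0.2608,    0.3997,  156.7288],
       [  -0.4772,   -0.4683,    0.7436, -718.2636],
       [  -0.0068,   -0.8442,   -0.5359,  571.4825],
       [   0.    ,    0.    ,    0.    ,    1.    ]])}
```

View pics/top0.png

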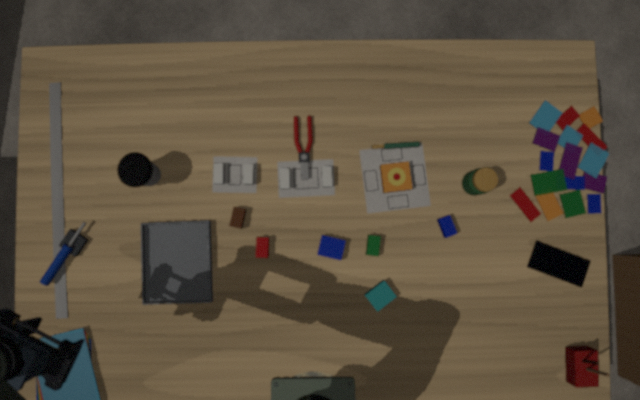

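View pics/side0.png

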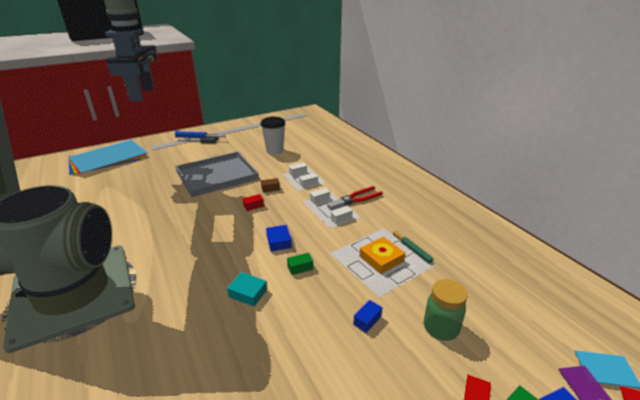

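The top view shows these loose blocks:
- Blue at (333,247), large, and blue at (447,226), small.
- Green at (374,244) and red at (263,247).

The tools and fixtures are:
- Pliers at (305,155), cutter at (402,145) and tray at (178,262).
- Narrow gap at (236,174), wide gap at (307,178) and medallion at (397,177).

The look-alikes are brown at (239,217), turquoise at (381,295), the flat scraps on the right, and a blue-handled tool at (62,255). The blue, green and red blocks fit the named colours. I'll confirm that in one enlarged crop.

```bash
cat > h.py <<'E'
import cv2, numpy as np
from workcell import telemetry, eyes
np.set_printoptions(precision=2,suppress=True)
def und(px,n,c):
    K=c["camera_matrix"]; px=np.asarray(px,float).reshape(-1,2)
    d=(px-K[:2,2])/K[0,0]; s=d.copy()
    for _ in range(15): s=d/(1+c["k1"]*(s**2).sum(1,keepdims=True))
    return s
def ray(px,n,z):
    "pixels -> world points on plane z"
    c=eyes.calibration(n); s=und(px,n,c); T=c["world_from_camera"]
    D=np.c_[s,np.ones(len(s))]@T[:3,:3].T; o=T[:3,3]
    return (o+D*((z-o[2])/D[:,2])[:,None])[:,:2]
def pix(P,n):
    c=eyes.calibration(n); T=c["world_from_camera"]; p=(np.asarray(P,float).reshape(-1,3)-T[:3,3])@T[:3,:3]
    s=p[:,:2]/p[:,2:]; s=s*(1+c["k1"]*(s**2).sum(1,keepdims=True)); K=c["camera_matrix"]; return s*K[0,0]+K[:2,2]
RNG=dict(blue=((108,110,40),(130,255,255)),green=((45,110,20),(85,255,255)),red=((0,150,50),(6,255,255)),
         amber=((8,150,90),(35,255,255)))
def mask(im,col):
    h=cv2.cvtColor(im,cv2.COLOR_RGB2HSV); m=cv2.inRange(h,*RNG[col])
    if col=="red": m|=cv2.inRange(h,(170,150,50),(180,255,255))
    return m
def blobs(m,z,n="top",amin=40,roi=(200,120,470,330)):
    "centroid on plane z, minAreaRect size and long-side yaw (deg) of each blob"
    out=[]; k,L,st,ce=cv2.connectedComponentsWithStats(m)
    for i in range(1,k):
        x,y=ce[i]
        if st[i,4]<amin or not(roi[0]<x<roi[2] and roi[1]<y<roi[3]): continue
        ys,xs=np.nonzero(L==i); P=ray(np.c_[xs,ys],n,z)
        (cx,cy),(w,h),a=cv2.minAreaRect(P.astype(np.float32))
        if w<h: a+=90
        C=np.cov((P-P.mean(0)).T); e,V=np.linalg.eigh(C); ang=np.degrees(np.arctan2(V[1,1],V[0,1]))
        out.append((ce[i],P.mean(0),sorted((w+2.4,h+2.4)),(a+90)%180-90,(ang+90)%180-90,np.sqrt(12*e),st[i,4]))
    return out
E
python3 - <<'E'
from h import *
im=eyes.grab_frame("top")
c=im[125:315,205:465]; c=np.clip(c.astype(float)*1.7,0,255).astype(np.uint8)
cv2.imwrite("pics/crop1.png",cv2.resize(c[:,:,::-1],None,fx=3,fy=3,interpolation=cv2.INTER_CUBIC))
for col,z in (("blue",13),("green",13),("red",13),("amber",13)):
    for b in blobs(mask(im,col),z): print(col,*b)
h=cv2.cvtColor(im,cv2.COLOR_RGB2HSV)
for p in [(239,217),(263,247),(333,247),(374,244),(447,226),(381,295),(397,162),(402,145),(222,174),(235,174),(249,174),(240,185),(178,240),(305,157)]: print(p,h[p[1],p[0]])
E
```

```text
blue [446.99 225.94] [ 467.7  -336.92] [35.35954895019531, 49.394110107421874] 20.589086532592773 23.455536103545768 [32.74 46.89] 251
blue [331.39 246.92] [420.08 -50.8 ] [50.38978805541992, 60.617330932617186] 76.25108337402344 76.3666299937735 [47.49 57.91] 462
green [373.17 244.74] [ 424.06 -153.38] [32.63708152770996, 50.8280891418457] -9.2354736328125 -8.755805347294768 [29.94 47.73] 239
red [296.52 134.37] [699.68  31.87] [15.823279762268067, 91.34097137451172] 6.711103916168213 5.529459368824064 [11.85 86.57] 155
red [309.15 134.05] [700.12   0.48] [18.300969505310057, 91.07239379882813] -4.2562103271484375 -3.081074991519529 [11.78 90.87] 151
red [262.03 247.25] [421.32 119.08] [34.284355545043944, 51.261434936523436] -0.6379165649414062 -5.320820919556127 [31.1  50.51] 265
amber [395.75 176.89] [ 590.65 -212.56] [68.04956665039063, 71.94763793945313] -83.54167366027832 -85.04230139211222 [74.99 79.65] 510
(239, 217) [ 11 138  63]
(263, 247) [  0 215 103]
(333, 247) [114 208  98]
(374, 244) [ 67 163  72]
(447, 226) [115 205  96]
(381, 295) [ 88 147  90]
(397, 162) [ 14  78 121]
(402, 145) [ 72 109  61]
(222, 174) [ 19  19 106]
(235, 174) [ 17  19 119]
(249, 174) [ 23  18 130]
(240, 185) [ 21  17 108]
(178, 240) [ 0  0 78]
(305, 157) [23 11 91]
```

View pics/crop1.png

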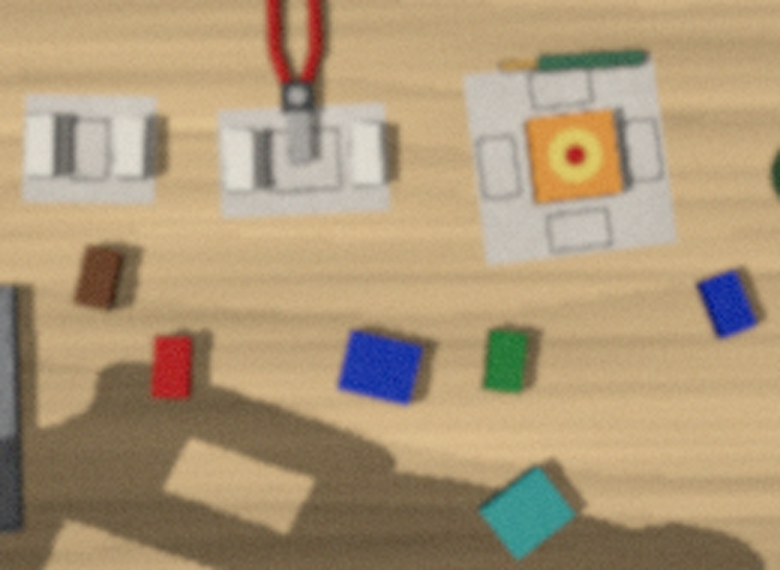

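The crop confirms the colours:
- Saturated red block at (263,247), with brown at (239,217) as the decoy.
- Two blues at (332,247), 50x60, and (447,226), 30x50. Green is at (374,244), and turquoise at (381,295) is the decoy.
- The cutter's brass head points left at (374,146), and its green handle runs to (420,144).

Next I'll measure the fixtures and tools.

```bash
cat >> h.py <<'E'
def rect(m,z,roi,n="top",amin=60):
    r=[]; mm=np.zeros_like(m); x0,y0,x1,y1=roi; mm[y0:y1,x0:x1]=m[y0:y1,x0:x1]
    k,L,st,ce=cv2.connectedComponentsWithStats(mm)
    for i in range(1,k):
        if st[i,4]<amin: continue
        ys,xs=np.nonzero(L==i); P=ray(np.c_[xs,ys],n,z); hull=cv2.convexHull(P.astype(np.float32))
        (cx,cy),(w,h),a=cv2.minAreaRect(hull); C=P.mean(0)
        print("  px",ce[i],"mean",C,"rectc",np.array([cx,cy]),"size",np.round([w+2.2,h+2.2],1),"a",round(a,1),"n",st[i,4])
E
python3 - <<'E'
from h import *
im=eyes.grab_frame("top"); h=cv2.cvtColor(im,cv2.COLOR_RGB2HSV); H,S,V=[h[:,:,i].astype(int) for i in range(3)]
u8=lambda b:(b*255).astype(np.uint8)
for nm,roi in (("narrow",(205,150,265,198)),("wide",(272,152,340,200))):
    print(nm,"paper"); rect(u8((S<45)&(V>75)),0,roi)
    for t in (135,145,155): print(nm,"white",t); rect(u8((S<40)&(V>t)),26,roi)
print("med paper"); p=u8((S<45)&(V>75)); rect(p,0,(352,138,436,218),amin=1000)
print("amber"); rect(u8((S>120)&(H<32)&(V>80)),26,(370,155,425,200))
print("yellowdisc/reddot"); rect(u8((S>150)&((H<7)|(H>172))&(V>80)),26,(370,155,425,200),amin=5); rect(u8((H>20)&(H<32)&(S>110)),26,(370,155,425,200),amin=20)
print("cutter"); rect(u8((H>45)&(H<95)&(S>60)),7,(365,135,430,160)); 
print("tray"); rect(u8((S<35)&(V<85)&(V>25)),22,(130,210,225,312),amin=1000)
print("pivot dark"); rect(u8((V<55)),16,(292,148,318,170),amin=5)
print("V row175 narrow",V[175,208:264]); print("V row178 wide",V[178,274:340]); print("S",S[178,274:340])
print("amber row177 S",S[177,365:430]); print("col397",S[150:210,385]);print("tray row",V[262,136:220]); print("tray col",V[212:310,178])
print(pix([[420,-50,26]],"top"))
E
```

```text
narrow paper
  px [234.36 174.26] mean [603.52 188.76] rectc [603.   188.77] size [110.1  90.2] a 89.2 n 1345
narrow white 135
narrow white 145
narrow white 155
wide paper
  px [306.   178.37] mean [590.97   9.74] rectc [591.98  10.86] size [ 90.6 141.3] a 2.1 n 1806
wide white 135
wide white 145
wide white 155
med paper
  px [393.48 178.97] mean [ 587.04 -209.09] rectc [ 590.46 -211.72] size [160.  161.3] a 6.1 n 2881
amber
  px [395.97 176.6 ] mean [ 589.88 -210.84] rectc [ 590.14 -210.84] size [70.4 73.9] a 6.5 n 800
yellowdisc/reddot
  px [396.4 176.4] mean [ 590.33 -211.9 ] rectc [ 590.08 -212.14] size [9.6 9.7] a 88.7 n 15
  px [396.15 176.22] mean [ 590.79 -211.29] rectc [ 590.11 -212.13] size [44. 44.] a 89.4 n 192
cutter
  px [401.55 144.55] mean [ 672.4  -230.08] rectc [ 672.27 -230.04] size [11.9 86. ] a 3.6 n 130
tray
  px [176.2  261.99] mean [388.09 327.89] rectc [388.   328.58] size [200.5 172.7] a 1.4 n 5537
pivot dark
  px [306.41 155.95] mean [644.78   7.84] rectc [645.71   8.27] size [31.7 20.9] a 38.9 n 39
V row175 narrow [119 120 120 119 116 121 127 130 129 131 1
[... 1282 characters left out ...]
4  77
  77  74  77  75  79  76  74  73  71  73  69  71  72  73  76  78  76  75
  75  76  76  73  73  76  76  78  76  73  76  74  74  75  75  76  73  77
  74  73  72  75  75  74  74  72  76  75  73  75  76  73  74  77  72  74
  70  59  45  44  55  64  67  66  73  93 106 112]
tray col [119 121 117 120 118 117 115 106  90  74  68  67  69  73  77  77  78  76
  79  78  74  78  78  77  77  77  79  76  77  75  77  76  76  74  75  75
  76  76  78  77  78  76  76  77  75  76  74  76  76  76  76  75  78  74
  76  74  75  75  77  77  74  72  66  55  45  45  48  47  54  70  77  76
  70  74  71  65  60  58  51  47  43  46  39  44  44  43  42  40  38  33
  43  50  63  68  74  71  69  64]
[[331.25 247.14]]
```

```bash
python3 - <<'E'
from h import *
im=eyes.grab_frame("top"); h=cv2.cvtColor(im,cv2.COLOR_RGB2HSV); H,S,V=[h[:,:,i].astype(int) for i in range(3)]
u8=lambda b:(b*255).astype(np.uint8)
g=cv2.GaussianBlur(V.astype(np.float32),(0,0),.7)
for nm,roi in (("narrow",(205,155,262,195)),("wide",(274,155,338,198))):
    print(nm); rect(u8((S<45)&(g>124)),26,roi)
print("pivot"); rect(u8((V<78)&(S<60)),16,(295,150,311,168),amin=5)
print("nose"); rect(u8((V<100)&(V>80)&(S<40)),14,(298,160,314,184),amin=5)
print(V[150:186,300:312])
im2=eyes.grab_frame("side")
for col in("blue","green","red"):
    for b in blobs(mask(im2,col),13,"side",roi=(150,150,450,340)): print(col,b[0],b[1])
E
python3 -m crank '[{"dx":0.04,"dy":-0.05,"yaw":0.5},{"dx":0.04,"dy":-0.05,"yaw":0.5},{"dx":0.04,"dy":-0.05,"yaw":0.5},{"dx":0.04,"dy":-0.05,"yaw":0.5},{"dx":0.04,"dy":-0.05,"yaw":0.5},{"dx":0.04,"dy":-0.05,"yaw":0.5},{"dx":0.04,"dy":-0.05,"yaw":0.5},{"dx":0.04,"dy":-0.05,"yaw":0.5},{"dx":0.04,"dy":-0.05,"yaw":0.5},{"dx":0.04,"dy":-0.05,"yaw":0.5}]' 0.6 30
```

```text
narrow
  px [216.87 172.97] mean [604.04 227.21] rectc [605.13 228.11] size [44.1 19.4] a 0.1 n 126
  px [246.96 172.48] mean [604.28 153.42] rectc [604.24 153.45] size [21.8 44. ] a 89.2 n 128
wide
  px [326.14 175.92] mean [593.46 -39.95] rectc [594.5  -39.62] size [21.7 43.9] a 89.3 n 132
  px [283.45 177.32] mean [591.25  64.29] rectc [590.85  65.4 ] size [21.7 44. ] a 89.5 n 139
pivot
  px [304.89 159.02] mean [637.18  11.67] rectc [634.76  12.67] size [29.4 37. ] a 89.3 n 94
nose
  px [305.11 171.02] mean [607.62  11.49] rectc [611.92   9.1 ] size [50.4 33.2] a 10.7 n 128
  px [311.4 163. ] mean [627.38  -4.27] rectc [627.5   -4.15] size [ 3.8 12.4] a 71.0 n 5
[[ 87  74  65  64  71  84  92  91  86  71  64  66]
 [ 82  67  54  55  59  72  82  79  76  64  63  67]
 [ 67  55  48  46  49  58  57  59  58  54  62  69]
 [ 49  48  52  54  55  54  49  42  45  55  63  68]
 [ 49  59  72  77  77  69  54  46  41  52  62  70]
 [ 53  73  82  91  93  82  69  49  43  49  62  68]
 [ 59  79  93  97  97  91  79  54  46  49  60  71]
 [ 60  77  90  95  97  92  75  55  43  49  58  70]
 [ 54  70  83  92
[... 978 characters left out ...]
 94  92  82  79  82  93]
 [109 102  97  97  96  92  93  92  91  92  99 102]
 [113 103 101 101  98  96  98  97 101 107 111 113]
 [115 111 105 106 106 106 109 108 112 116 117 118]
 [117 115 116 117 115 114 117 116 117 119 119 119]
 [116 118 115 118 118 117 118 118 118 119 119 118]
 [117 118 116 118 117 117 119 118 118 120 119 117]
 [117 118 116 117 118 117 118 117 116 116 116 118]
 [116 117 114 117 115 115 116 116 117 115 119 118]]
blue [278.58 237.4 ] [421.88 -45.69]
blue [367.3  315.56] [ 468.78 -332.48]
green [416.73 249.6 ] [ 669.23 -232.43]
green [299.93 263.15] [ 425.33 -148.29]
red [364.27 194.61] [699.56  12.87]
red [252.6 201.9] [423.7  125.02]validation failed for argument at $[0]...
```

```bash
python3 -m crank '[{"dx":0.04,"dy":-0.05,"dz":0,"yaw":0.5},{"dx":0.04,"dy":-0.05,"dz":0,"yaw":0.5},{"dx":0.04,"dy":-0.05,"dz":0,"yaw":0.5},{"dx":0.04,"dy":-0.05,"dz":0,"yaw":0.5},{"dx":0.04,"dy":-0.05,"dz":0,"yaw":0.5},{"dx":0.04,"dy":-0.05,"dz":0,"yaw":0.5},{"dx":0.04,"dy":-0.05,"dz":0,"yaw":0.5},{"dx":0.04,"dy":-0.05,"dz":0,"yaw":0.5},{"dx":0.04,"dy":-0.05,"dz":0,"yaw":0.5},{"dx":0.04,"dy":-0.05,"dz":0,"yaw":0.5}]' 0.6 30; python3 -c "
from h import *
print(ray([[303.5,156.5]],'top',16))"
```

```text
time_s: 1.55
ee_pos: [574.0, 114.9, 222.0]
ee_rot: [180.0, 0.0, 179.0]
force: [1.2, 0.7, 0.4]
gripper_width: 54.8
gripper_force: 0.0
[[643.49  15.04]]
```

```bash
python3 -m crank '[{"dx":0.029,"dy":-0.0416,"dz":0,"yaw":0.2},{"dx":0.029,"dy":-0.0416,"dz":0,"yaw":0.2},{"dx":0.029,"dy":-0.0416,"dz":0,"yaw":0.2},{"dx":0,"dy":0,"dz":-0.07,"yaw":0},{"dx":0,"dy":0,"dz":-0.07,"yaw":0},{"dx":0,"dy":0,"dz":-0.06,"yaw":0},{"dx":0,"dy":0,"dz":-0.04,"yaw":0},{"dx":0,"dy":0,"dz":-0.021,"yaw":0},{"dx":0,"dy":0,"dz":0,"yaw":0},{"dx":0,"dy":0,"dz":0,"yaw":0}]' 0.6 30
python3 -m crank '[{"dx":0,"dy":0,"dz":0,"yaw":0},{"dx":0,"dy":0,"dz":0,"yaw":0},{"dx":0,"dy":0,"dz":0,"yaw":0},{"dx":0,"dy":0,"dz":0,"yaw":0},{"dx":0,"dy":0,"dz":0,"yaw":0}]' 0.2 40
```

```text
time_s: 2.8
ee_pos: [643.9, 16.5, 14.7]
ee_rot: [180.0, 0.2, -178.1]
force: [0.2, 0.6, 0.4]
gripper_width: 54.6
gripper_force: 0.0
time_s: 3.42
ee_pos: [643.2, 16.2, 13.9]
ee_rot: [-180.0, 0.1, -178.1]
force: [-0.1, -2.2, 3.8]
gripper_width: 28.0
gripper_force: 37.2
```

```bash
python3 -m crank '[{"dx":0,"dy":0,"dz":0.03,"yaw":0},{"dx":0,"dy":0,"dz":0.05,"yaw":0},{"dx":0,"dy":0,"dz":0.05,"yaw":0},{"dx":-0.03,"dy":0.04,"dz":0,"yaw":0},{"dx":-0.05,"dy":0.06,"dz":0,"yaw":0},{"dx":-0.05,"dy":0.06,"dz":0,"yaw":0},{"dx":-0.05,"dy":0.06,"dz":0,"yaw":0},{"dx":-0.05,"dy":0.06,"dz":0,"yaw":0},{"dx":-0.05,"dy":0.06,"dz":0,"yaw":0},{"dx":-0.05,"dy":0.06,"dz":0,"yaw":0}]'
python3 -m crank '[{"dx":-0.022,"dy":0.037,"dz":0,"yaw":-0.1},{"dx":0,"dy":0,"dz":-0.05,"yaw":0},{"dx":0,"dy":0,"dz":0,"yaw":0},{"dx":0,"dy":0,"dz":0,"yaw":0}]'
```

```text
time_s: 4.68
ee_pos: [376.7, 337.6, 116.6]
ee_rot: [-180.0, -0.1, -178.1]
force: [0.7, 1.1, -1.3]
gripper_width: 28.1
gripper_force: 37.3
time_s: 5.18
ee_pos: [361.4, 366.0, 77.5]
ee_rot: [180.0, -0.0, -178.7]
force: [0.1, 0.3, -1.3]
gripper_width: 26.4
gripper_force: 40.3
```

```bash
python3 -m crank '[{"dx":0,"dy":0,"dz":-0.03,"yaw":0},{"dx":0,"dy":0,"dz":-0.03,"yaw":0},{"dx":0,"dy":0,"dz":-0.01,"yaw":0},{"dx":0,"dy":0,"dz":0,"yaw":0},{"dx":0,"dy":0,"dz":0,"yaw":0}]'
python3 - <<'E'
from h import *
im=eyes.grab_frame("side"); cv2.imwrite("pics/s1.png",cv2.resize(im[110:250,120:400,::-1],None,fx=2.5,fy=2.5))
E
```

```text
time_s: 5.8
ee_pos: [364.1, 367.5, 24.8]
ee_rot: [179.7, 0.3, -178.7]
force: [1.9, -1.4, 13.2]
gripper_width: 27.2
gripper_force: 40.0
```

View pics/s1.png

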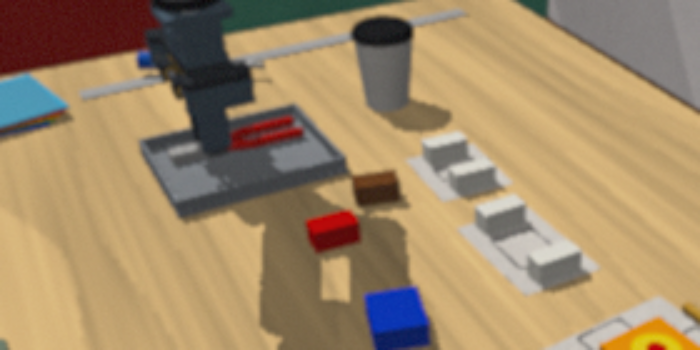

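The side view shows the pliers inside the tray at crop (245,135), touching the floor after sliding a little in the slackened grip. I'll release them, then rise and go to the cutter.

```bash
python3 -m crank '[{"dx":0,"dy":0,"dz":0,"yaw":0},{"dx":0,"dy":0,"dz":0,"yaw":0},{"dx":0,"dy":0,"dz":0,"yaw":0},{"dx":0,"dy":0,"dz":0.03,"yaw":0},{"dx":0,"dy":0,"dz":0.06,"yaw":0},{"dx":0,"dy":0,"dz":0.06,"yaw":0},{"dx":0.02,"dy":-0.05,"dz":0,"yaw":-1},{"dx":0.02,"dy":-0.07,"dz":0,"yaw":-1},{"dx":0.02,"dy":-0.07,"dz":0,"yaw":-1},{"dx":0.02,"dy":-0.07,"dz":0,"yaw":-1}]' 0.42
python3 -m crank '[{"dx":0.02,"dy":-0.07,"dz":0,"yaw":-1},{"dx":0.02,"dy":-0.07,"dz":0,"yaw":-1},{"dx":0.04,"dy":-0.06,"dz":0,"yaw":-1},{"dx":0.04,"dy":-0.06,"dz":0,"yaw":-1},{"dx":0.04,"dy":-0.06,"dz":0,"yaw":-1},{"dx":0.04,"dy":-0.06,"dz":0,"yaw":-1},{"dx":0.04,"dy":-0.06,"dz":0,"yaw":-1},{"dx":0.04,"dy":-0.03,"dz":0,"yaw":-1},{"dx":0.04,"dy":0,"dz":0,"yaw":-1},{"dx":0.02,"dy":0,"dz":0,"yaw":-1}]' 0.5
python3 - <<'E'
from h import *
im=eyes.grab_frame("top"); cv2.imwrite("pics/t2.png",cv2.resize(im[120:320,120:460,::-1],None,fx=2.3,fy=2.3))
print(telemetry.state()["ee_pos"],telemetry.state()["ee_rot"])
E
```

```text
time_s: 7.1
ee_pos: [425.2, 156.4, 141.1]
ee_rot: [180.0, -0.0, 161.3]
force: [1.4, -0.4, 0.8]
gripper_width: 38.2
gripper_force: 0.0
time_s: 8.35
ee_pos: [698.1, -218.3, 140.0]
ee_rot: [-180.0, -0.1, 111.2]
force: [-0.4, 0.4, 0.4]
gripper_width: 45.7
gripper_force: 0.0
[ 699.72 -217.94  139.84] [179.93  -0.   111.12]
```

View pics/t2.png

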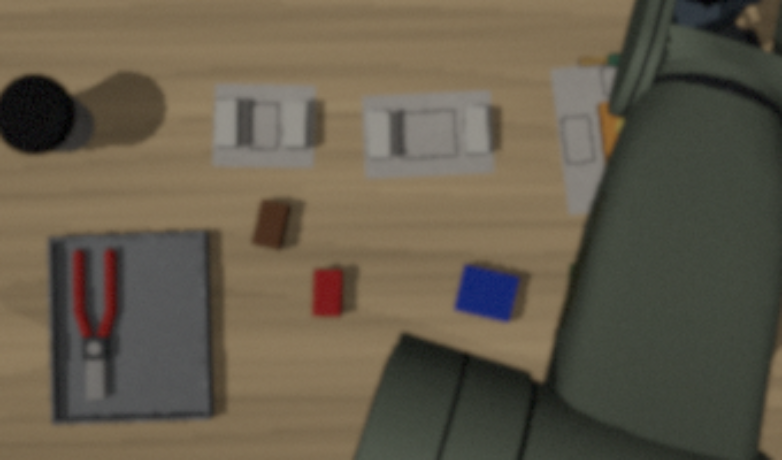

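The top view shows the pliers flat in the tray at crop (95,325), and the wide gap clear. Next is the cutter.

```bash
python3 -m crank '[{"dx":-0.017,"dy":-0.001,"dz":0,"yaw":-0.9},{"dx":-0.017,"dy":-0.001,"dz":0,"yaw":-0.9},{"dx":0,"dy":0,"dz":-0.05,"yaw":-0.9},{"dx":0,"dy":0,"dz":-0.05,"yaw":-0.8},{"dx":0,"dy":0,"dz":-0.04,"yaw":0},{"dx":0,"dy":0,"dz":-0.019,"yaw":0},{"dx":0,"dy":0,"dz":0,"yaw":0},{"dx":0,"dy":0,"dz":0,"yaw":0}]' 0.36
python3 -m crank '[{"dx":0,"dy":0,"dz":0,"yaw":0},{"dx":0,"dy":0,"dz":0,"yaw":0},{"dx":0,"dy":0,"dz":0,"yaw":0},{"dx":0,"dy":0,"dz":0,"yaw":0}]' 0 40
```

```text
time_s: 9.4
ee_pos: [670.9, -219.9, 15.5]
ee_rot: [179.9, 0.1, 93.9]
force: [-0.1, -0.3, -0.3]
gripper_width: 32.7
gripper_force: 0.0
time_s: 9.9
ee_pos: [670.5, -219.7, 15.0]
ee_rot: [179.9, 0.0, 93.9]
force: [-0.3, -0.2, 4.2]
gripper_width: 13.6
gripper_force: 40.0
```

```bash
python3 -m crank '[{"dx":0,"dy":0,"dz":0.02,"yaw":0},{"dx":0,"dy":0,"dz":0.05,"yaw":0},{"dx":0,"dy":0,"dz":0.055,"yaw":0},{"dx":-0.02,"dy":0.02,"dz":0,"yaw":1},{"dx":-0.02,"dy":0.04,"dz":0,"yaw":1},{"dx":-0.02,"dy":0.05,"dz":0,"yaw":1},{"dx":-0.02,"dy":0.05,"dz":0,"yaw":1},{"dx":-0.02,"dy":0.05,"dz":0,"yaw":1},{"dx":-0.02,"dy":0.05,"dz":0,"yaw":1},{"dx":-0.02,"dy":0.05,"dz":0,"yaw":1}]'
python3 -m crank '[{"dx":-0.02,"dy":0.05,"dz":0,"yaw":1},{"dx":-0.02,"dy":0.05,"dz":0,"yaw":1},{"dx":-0.03,"dy":0.05,"dz":0,"yaw":1},{"dx":-0.03,"dy":0.05,"dz":0,"yaw":1},{"dx":-0.03,"dy":0.05,"dz":0,"yaw":1},{"dx":-0.03,"dy":0.05,"dz":0,"yaw":1},{"dx":-0.03,"dy":0.04,"dz":0,"yaw":1},{"dx":-0.02,"dy":0.02,"dz":0,"yaw":1},{"dx":0,"dy":0,"dz":0,"yaw":1},{"dx":0,"dy":0,"dz":0,"yaw":1}]'
```

```text
time_s: 11.15
ee_pos: [557.2, 29.7, 114.6]
ee_rot: [180.0, 0.0, 129.0]
force: [0.1, 0.9, -1.5]
gripper_width: 13.3
gripper_force: 40.0
time_s: 12.4
ee_pos: [389.5, 316.8, 114.5]
ee_rot: [180.0, 0.0, 179.1]
force: [-0.1, -0.1, -0.9]
gripper_width: 13.3
gripper_force: 40.0
```

```bash
python3 -m crank '[{"dx":0.005,"dy":-0.033,"dz":0,"yaw":0.46},{"dx":0,"dy":0,"dz":-0.05,"yaw":0},{"dx":0,"dy":0,"dz":-0.04,"yaw":0},{"dx":0,"dy":0,"dz":-0.016,"yaw":0},{"dx":0,"dy":0,"dz":-0.01,"yaw":0},{"dx":0,"dy":0,"dz":0,"yaw":0},{"dx":0,"dy":0,"dz":0,"yaw":0}]'
python3 -m crank '[{"dx":0,"dy":0,"dz":0,"yaw":0},{"dx":0,"dy":0,"dz":0,"yaw":0},{"dx":0,"dy":0,"dz":0.02,"yaw":0},{"dx":0,"dy":0,"dz":0.05,"yaw":0},{"dx":0,"dy":0,"dz":0.07,"yaw":0},{"dx":0,"dy":0,"dz":0.07,"yaw":0},{"dx":0.03,"dy":0.06,"dz":0.02,"yaw":-1},{"dx":0.03,"dy":0.06,"dz":0,"yaw":-1},{"dx":0.03,"dy":0.06,"dz":0,"yaw":-1},{"dx":0,"dy":0.03,"dz":0,"yaw":-1}]' 0.35
python3 - <<'E'
from h import *
im=eyes.grab_frame("top"); cv2.imwrite("pics/t3.png",cv2.resize(im[120:320,120:460,::-1],None,fx=2.3,fy=2.3))
for col,z in (("blue",13),("green",13),("red",13)):
    for b in blobs(mask(im,col),z): print(col,*b)
E
```

```text
time_s: 13.28
ee_pos: [394.5, 290.5, 22.0]
ee_rot: [179.9, 0.1, -178.8]
force: [-0.3, 0.1, -0.3]
gripper_width: 13.4
gripper_force: 40.0
time_s: 14.52
ee_pos: [467.1, 460.2, 204.6]
ee_rot: [180.0, 0.0, 161.0]
force: [0.1, -0.3, 0.1]
gripper_width: 31.9
gripper_force: 0.0
blue [447.02 225.94] [ 467.7  -336.99] [34.875570678710936, 49.264913940429686] 19.27561378479004 21.65654095724318 [32.39 46.73] 248
blue [331.08 247.18] [419.45 -50.02] [51.593058013916014, 62.40251007080078] 75.27517700195312 75.87981135898866 [49.25 59.64] 493
green [372.82 245.06] [ 423.27 -152.51] [34.44854202270508, 51.97515716552734] -5.409217834472656 -5.4514979693773284 [31.05 48.99] 254
red [262.09 246.67] [422.74 118.92] [31.834017181396483, 48.903570556640624] -0.4293060302734375 -4.7062492254764265 [30.52 48.17] 248
```

View pics/t3.png

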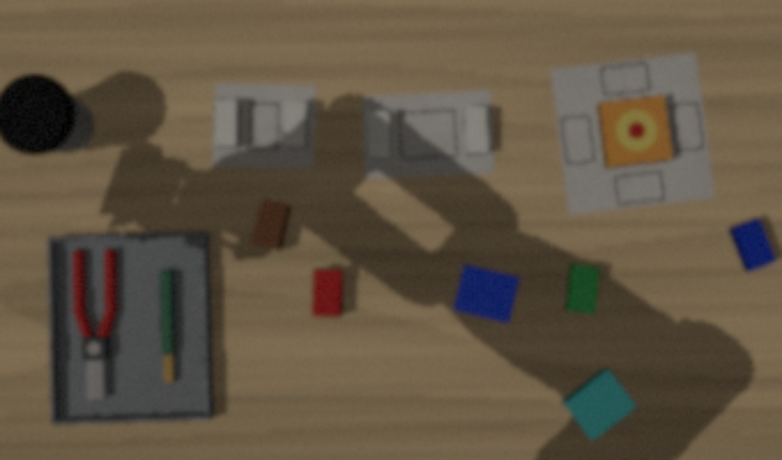

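Top view after placing: the pliers at crop (95,320) and the cutter at (167,325) lie flat on the tray floor, and the blocks are unchanged. I'll lay out the red block first.

```bash
python3 -m crank '[{"dx":-0.005,"dy":-0.04,"dz":0,"yaw":-1},{"dx":-0.005,"dy":-0.04,"dz":0,"yaw":-1},{"dx":-0.005,"dy":-0.04,"dz":0,"yaw":-1},{"dx":-0.005,"dy":-0.04,"dz":0,"yaw":-1},{"dx":-0.005,"dy":-0.04,"dz":0,"yaw":-1},{"dx":-0.005,"dy":-0.04,"dz":0,"yaw":-1},{"dx":-0.005,"dy":-0.04,"dz":0,"yaw":-1},{"dx":-0.005,"dy":-0.04,"dz":0,"yaw":-1},{"dx":-0.005,"dy":-0.04,"dz":0,"yaw":-1},{"dx":-0.005,"dy":-0.04,"dz":0,"yaw":-1}]' 0.8 40
python3 -m crank '[{"dx":-0.005,"dy":-0.026,"dz":0,"yaw":-1},{"dx":0,"dy":0,"dz":-0.05,"yaw":-1},{"dx":0,"dy":0,"dz":-0.05,"yaw":-1},{"dx":0,"dy":0,"dz":-0.04,"yaw":-1},{"dx":0,"dy":0,"dz":0,"yaw":-0.5},{"dx":0,"dy":0,"dz":0,"yaw":0}]'
```

```text
time_s: 15.82
ee_pos: [425.2, 136.7, 205.4]
ee_rot: [180.0, 0.0, 111.1]
force: [0.7, 0.4, -0.3]
gripper_width: 73.0
gripper_force: 0.0
time_s: 16.58
ee_pos: [421.5, 117.0, 93.1]
ee_rot: [-180.0, 0.0, 88.7]
force: [-0.6, 0.8, 0.3]
gripper_width: 73.0
gripper_force: 0.0
```

```bash
python3 -m crank '[{"dx":0,"dy":0.0025,"dz":-0.05,"yaw":0},{"dx":0,"dy":0,"dz":-0.036,"yaw":0},{"dx":0,"dy":0,"dz":-0.015,"yaw":0},{"dx":0,"dy":0,"dz":0,"yaw":0},{"dx":0,"dy":0,"dz":0,"yaw":0}]'
python3 -m crank '[{"dx":0,"dy":0,"dz":0,"yaw":0},{"dx":0,"dy":0,"dz":0,"yaw":0},{"dx":0,"dy":0,"dz":0,"yaw":0},{"dx":0,"dy":0,"dz":0,"yaw":0},{"dx":0,"dy":0,"dz":0,"yaw":0},{"dx":0,"dy":0,"dz":0,"yaw":0}]' 0.3
```

```text
time_s: 17.2
ee_pos: [422.9, 119.5, 13.4]
ee_rot: [179.9, -0.0, 88.7]
force: [0.1, -0.1, 0.7]
gripper_width: 73.4
gripper_force: 0.0
time_s: 17.95
ee_pos: [422.3, 119.4, 12.8]
ee_rot: [179.9, -0.0, 88.7]
force: [-0.5, 0.3, 5.4]
gripper_width: 49.5
gripper_force: 40.0
```

```bash
python3 -m crank '[{"dx":0,"dy":0,"dz":0.03,"yaw":0},{"dx":0,"dy":0,"dz":0.06,"yaw":0},{"dx":0.009,"dy":-0.02,"dz":0.01,"yaw":-1},{"dx":0.009,"dy":-0.03,"dz":0,"yaw":-1},{"dx":0.009,"dy":-0.03,"dz":0,"yaw":-1},{"dx":0.009,"dy":-0.03,"dz":0,"yaw":-1},{"dx":0.009,"dy":-0.03,"dz":0,"yaw":-1},{"dx":0.009,"dy":-0.03,"dz":0,"yaw":-1},{"dx":0.009,"dy":-0.03,"dz":0,"yaw":-1},{"dx":0.009,"dy":-0.03,"dz":0,"yaw":-1}]'
python3 -m crank '[{"dx":0.009,"dy":-0.03,"dz":0,"yaw":-1},{"dx":0.009,"dy":-0.03,"dz":0,"yaw":-1},{"dx":0.009,"dy":-0.03,"dz":0,"yaw":-1},{"dx":0.009,"dy":-0.03,"dz":0,"yaw":-1},{"dx":0.009,"dy":-0.03,"dz":0,"yaw":-1},{"dx":0.009,"dy":-0.03,"dz":0,"yaw":-1},{"dx":0.009,"dy":-0.012,"dz":0,"yaw":-1},{"dx":0,"dy":0,"dz":0,"yaw":-1},{"dx":0,"dy":0,"dz":0,"yaw":-0.5},{"dx":0,"dy":0,"dz":0,"yaw":0}]'
```

```text
time_s: 19.2
ee_pos: [479.1, -65.4, 91.8]
ee_rot: [-179.9, 0.0, 48.5]
force: [0.4, -0.8, -0.8]
gripper_width: 50.2
gripper_force: 40.0
time_s: 20.45
ee_pos: [529.4, -218.2, 91.7]
ee_rot: [-180.0, 0.1, 6.2]
force: [0.2, 0.0, -0.8]
gripper_width: 49.8
gripper_force: 40.0
```

```bash
python3 -m crank '[{"dx":0.001,"dy":0,"dz":-0.05,"yaw":0},{"dx":0,"dy":0,"dz":-0.03,"yaw":0},{"dx":0,"dy":0,"dz":-0.0165,"yaw":0},{"dx":0,"dy":0,"dz":0,"yaw":0},{"dx":0,"dy":0,"dz":0,"yaw":0}]'
python3 -m crank '[{"dx":0,"dy":0,"dz":0,"yaw":0},{"dx":0,"dy":0,"dz":0,"yaw":0},{"dx":0,"dy":0,"dz":0,"yaw":0},{"dx":0,"dy":0,"dz":0.03,"yaw":0},{"dx":0,"dy":0,"dz":0.07,"yaw":0},{"dx":0,"dy":0,"dz":0.05,"yaw":0},{"dx":-0.012,"dy":0.02,"dz":0,"yaw":1},{"dx":-0.012,"dy":0.02,"dz":0,"yaw":1},{"dx":-0.012,"dy":0.02,"dz":0,"yaw":1},{"dx":-0.012,"dy":0.02,"dz":0,"yaw":1}]' 0.72
python3 -m crank '[{"dx":-0.012,"dy":0.02,"dz":0,"yaw":1},{"dx":-0.012,"dy":0.02,"dz":0,"yaw":1},{"dx":-0.012,"dy":0.02,"dz":0,"yaw":1},{"dx":-0.012,"dy":0.02,"dz":0,"yaw":1},{"dx":-0.012,"dy":0.02,"dz":0,"yaw":1},{"dx":-0.012,"dy":0.02,"dz":0,"yaw":1},{"dx":-0.012,"dy":0.01,"dz":0,"yaw":1},{"dx":-0.007,"dy":0,"dz":0,"yaw":1},{"dx":0,"dy":0,"dz":0,"yaw":1},{"dx":0,"dy":0,"dz":0,"yaw":1}]' 0.85
python3 - <<'E'
from h import *
im=eyes.grab_frame("top"); cv2.imwrite("pics/t4.png",cv2.resize(im[120:320,200:470,::-1],None,fx=2.9,fy=2.9,interpolation=cv2.INTER_CUBIC))
for col,z in (("blue",13),("green",13),("red",13)):
    for b in blobs(mask(im,col),z): print(col,*b)
E
```

```text
time_s: 21.08
ee_pos: [531.3, -218.6, 15.9]
ee_rot: [180.0, -0.1, 6.2]
force: [-0.7, 0.2, -1.3]
gripper_width: 49.7
gripper_force: 40.0
time_s: 22.32
ee_pos: [491.9, -153.8, 135.3]
ee_rot: [180.0, -0.0, 26.3]
force: [-0.3, -0.2, 0.9]
gripper_width: 65.6
gripper_force: 0.0
time_s: 23.58
ee_pos: [419.4, -50.3, 135.4]
ee_rot: [180.0, -0.0, 76.4]
force: [-0.3, 0.4, -0.6]
gripper_width: 77.7
gripper_force: 0.0
blue [446.7  226.07] [ 467.37 -336.19] [36.276510620117186, 53.069677734375] 20.60400390625 22.183255837382916 [33.67 49.9 ] 277
red [398.83 201.13] [ 530.42 -218.84] [30.902471923828124, 54.452772521972655] -84.97143936157227 -84.8807974991148 [28.28 51.48] 240
```

View pics/t4.png

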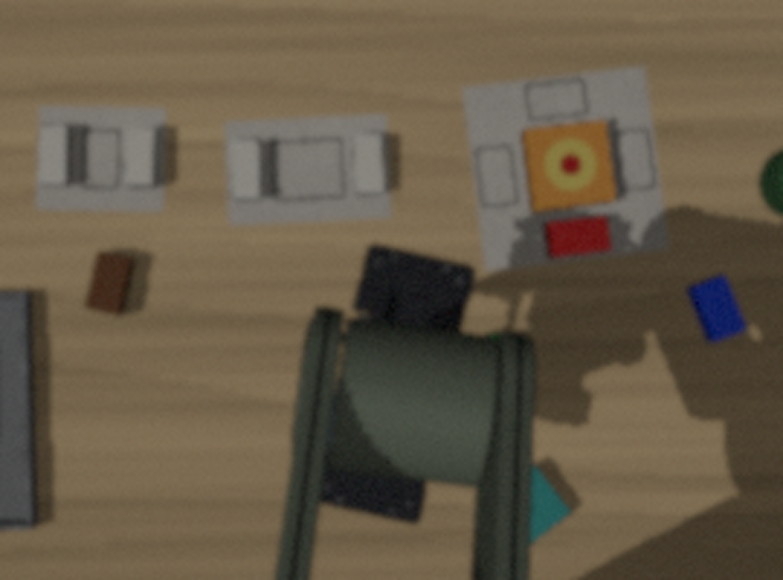

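The red block sits in its drawn place in front of the medallion at crop (578,236). The picture puts it at (530.4,-218.8) against a target of (530.5,-218.5), so camera and robot agree. Next is blue_wide.

```bash
python3 -m crank '[{"dx":0,"dy":0,"dz":-0.06,"yaw":0},{"dx":0,"dy":0,"dz":-0.05,"yaw":0},{"dx":0,"dy":0,"dz":-0.03,"yaw":0},{"dx":0,"dy":0,"dz":-0.0125,"yaw":0},{"dx":0,"dy":0,"dz":0,"yaw":0},{"dx":0,"dy":0,"dz":0,"yaw":0}]'
python3 -m crank '[{"dx":0,"dy":0,"dz":0,"yaw":0},{"dx":0,"dy":0,"dz":0,"yaw":0},{"dx":0,"dy":0,"dz":0,"yaw":0},{"dx":0,"dy":0,"dz":0,"yaw":0},{"dx":0,"dy":0,"dz":0,"yaw":0},{"dx":0,"dy":0,"dz":0,"yaw":0}]' 0.3 50
```

```text
time_s: 24.38
ee_pos: [420.4, -50.5, 14.0]
ee_rot: [179.9, -0.0, 76.2]
force: [-0.1, 0.2, -0.1]
gripper_width: 77.8
gripper_force: 0.0
time_s: 25.12
ee_pos: [419.7, -50.4, 13.5]
ee_rot: [180.0, -0.0, 76.2]
force: [-1.1, -0.0, 5.0]
gripper_width: 49.5
gripper_force: 50.0
```

```bash
python3 -m crank '[{"dx":0,"dy":0,"dz":0.03,"yaw":0},{"dx":0,"dy":0,"dz":0.05,"yaw":0},{"dx":0.04,"dy":0.015,"dz":0,"yaw":0.8},{"dx":0.05,"dy":0.02,"dz":0,"yaw":0.8},{"dx":0.05,"dy":0.02,"dz":0,"yaw":0.8},{"dx":0.05,"dy":0.015,"dz":0,"yaw":0.7},{"dx":0.025,"dy":0.007,"dz":0,"yaw":0},{"dx":0,"dy":0,"dz":0,"yaw":0},{"dx":0,"dy":0,"dz":0,"yaw":0}]'
```

```text
time_s: 26.25
ee_pos: [589.7, 11.0, 76.2]
ee_rot: [-179.8, 0.0, 91.7]
force: [0.2, -0.5, -2.3]
gripper_width: 49.6
gripper_force: 50.0
```

```bash
python3 -m crank '[{"dx":0.0015,"dy":0.0005,"dz":-0.04,"yaw":0},{"dx":0,"dy":0,"dz":0,"yaw":0},{"dx":0,"dy":0,"dz":0,"yaw":0}]'; for i in 1 2 3; do python3 -m crank '[{"dx":0,"dy":0,"dz":0,"yaw":0}]' | sed -n 2,3p; done
```

```text
time_s: 26.62
ee_pos: [592.4, 11.4, 45.9]
ee_rot: [180.0, 0.0, 91.7]
force: [0.1, -0.5, -2.6]
gripper_width: 50.1
gripper_force: 50.0
ee_pos: [593.2, 11.5, 46.4]
ee_rot: [179.9, 0.0, 91.7]
ee_pos: [593.1, 11.6, 46.1]
ee_rot: [179.9, 0.0, 91.7]
ee_pos: [592.9, 11.7, 45.6]
ee_rot: [180.0, 0.0, 91.7]
```

```bash
python3 -m crank '[{"dx":-0.001,"dy":0,"dz":-0.03,"yaw":0},{"dx":0,"dy":0,"dz":-0.009,"yaw":0},{"dx":0,"dy":0,"dz":0,"yaw":0},{"dx":0,"dy":0,"dz":0,"yaw":0},{"dx":0,"dy":0,"dz":0,"yaw":0}]'
python3 -m crank '[{"dx":0,"dy":0,"dz":0,"yaw":0},{"dx":0,"dy":0,"dz":0,"yaw":0},{"dx":0,"dy":0,"dz":0,"yaw":0},{"dx":0,"dy":0,"dz":0.03,"yaw":0},{"dx":0,"dy":0,"dz":0.07,"yaw":0},{"dx":0,"dy":0,"dz":0.05,"yaw":0},{"dx":-0.05,"dy":-0.05,"dz":0,"yaw":-0.5},{"dx":-0.05,"dy":-0.05,"dz":0,"yaw":-0.5},{"dx":-0.05,"dy":-0.05,"dz":0,"yaw":-0.5},{"dx":-0.05,"dy":-0.05,"dz":0,"yaw":-0.2}]' 0.75 40
python3 - <<'E'
from h import *
im=eyes.grab_frame("top"); cv2.imwrite("pics/raw5.png",im[:,:,::-1])
h=cv2.cvtColor(im,cv2.COLOR_RGB2HSV); H,S,V=[h[:,:,i].astype(int) for i in range(3)]
u8=lambda b:(b*255).astype(np.uint8); g=cv2.GaussianBlur(V.astype(np.float32),(0,0),.7)
for col,z in (("blue",13),("green",13),("red",13)):
    for b in blobs(mask(im,col),z): print(col,*b)
for nm,roi in (("narrow",(205,155,262,195)),("wide",(274,155,338,198))):
    print(nm,V[roi[1]:roi[3],roi[0]:roi[2]].max()); rect(u8((S<45)&(g>124)),26,roi); rect(u8((S<45)&(V>75)),0,roi)
for r in (172,176,180): print(V[r,276:336])
for r in (172,176,180): print(S[r,276:336])
E
```

```text
time_s: 27.62
ee_pos: [592.1, 11.7, 14.2]
ee_rot: [180.0, -0.0, 91.7]
force: [0.3, -0.0, -3.0]
gripper_width: 50.0
gripper_force: 50.0
time_s: 28.88
ee_pos: [430.7, -149.4, 134.2]
ee_rot: [179.9, 0.0, 83.2]
force: [0.2, -0.8, 0.6]
gripper_width: 68.3
gripper_force: 0.0
blue [304.77 177.51] [591.65  12.51] [49.55041351318359, 61.70756378173828] 89.31697845458984 -87.44262292423315 [48.03 59.75] 474
blue [446.88 225.54] [ 468.67 -336.68] [36.27862777709961, 53.01716079711914] 20.558076858520508 31.06228601424658 [32.08 48.82] 259
red [400.8 198.9] [ 535.88 -223.85] [24.669750595092772, 51.963358306884764] 88.6446304321289 86.43770658602824 [17.13 50.01] 123
narrow 139
  px [241.41 165.34] mean [622.03 167.  ] rectc [612.05 183.12] size [105.5  63.7] a 89.2 n 367
  px [217.02 172.94] mean [604.1  226.84] rectc [604.11 226.87] size [51.4 21.9] a 0.1 n 171
  px [234.42 174.29] mean [603.44 188.63] rectc [603.   188.74] size [110.2  90.2] a 89.2 n 1382
wide 140
  px [303.43 171.04] mean [606.12  15.36] rectc [600.7   11.29] size [ 65.6 136.6] a 2.0 n 583
  px [305.68 178.28] mean [591.21  
[... 830 characters left out ...]
17  18  19  17  20  17  19  17  83 161
 194 215 222 204 205 215 205 222 208 219 210 205 198 198 205 215 209 212
 217 215 215 216 194 102  19  17  24  20  18  19  19  19  19  17  18  19
  16  23  29  46  70  87]
[ 83  62  40  24  17  17  17  20  17  17  17  17  16  17  19   7  65 146
 193 212 213 212 201 203 208 203 205 230 220 224 215 210 210 202 201 215
 205 220 218 219 197 106  30  18  29  17  15  18  18  18  17  17  19  15
  20  18  21  33  67  86]
[ 84  65  43  27  22  17  17  17  15  17  19  17  16  14  16  10  49 137
 191 220 222 208 220 210 215 227 210 203 215 208 201 203 208 218 208 208
 206 205 201 208 187 143  36  15  17  19  18  14  20  18  18  19  17  18
  17  16  17  31  59  82]
```

```bash
cat >> h.py <<'E'
def edge(sig,rows,c0,c1,z,deg=True,axis=0):
    """sub-pixel steepest step per row (axis 0) or column (axis 1) of sig between c0,c1 -> line on plane z: centre, angle, rms"""
    pts=[]
    for r in rows:
        p=(sig[r,c0:c1] if axis==0 else sig[c0:c1,r]).astype(float); d=np.abs(np.diff(p)); k=int(d.argmax()); lo,hi=max(k-2,0),min(k+3,len(d))
        w=d[lo:hi]-d[lo:hi].min()*.5; c=c0+.5+(np.arange(lo,hi)*w).sum()/w.sum()
        pts.append((c,r) if axis==0 else (r,c))
    P=ray(pts,"top",z); i=1-axis; j=axis      # world coord that varies: y for axis 0
    f=np.polyfit(P[:,j],P[:,i],1); res=P[:,i]-np.polyval(f,P[:,j]); ok=np.abs(res)<2*res.std()+.1
    f=np.polyfit(P[ok,j],P[ok,i],1); return f,P[:,j].mean(),res[ok].std()
def show(nm,e,at):
    f,m,s=e; print(nm,"val at %.0f: %.2f"%(at,np.polyval(f,at)),"slope deg %.2f"%np.degrees(np.arctan(f[0])),"rms %.2f"%s)
E
python3 - <<'E'
from h import *
im=cv2.imread("pics/raw5.png")[:,:,::-1].copy(); h=cv2.cvtColor(im,cv2.COLOR_RGB2HSV); S,V=h[:,:,1].astype(int),h[:,:,2].astype(int)
R=im[:,:,0].astype(int)
rows=range(169,186)
print("y edges (slope = dy/dx)")
show("WL inner",edge(V,rows,285,293,26),592); show("WR inner",edge(V,rows,318,326,26),592); show("WR outer",edge(V,rows,327,335,26),592)
show("B left",edge(S,rows,290,296,26),592); show("B right",edge(S,rows,313,320,26),592)
print("x edges (slope=dx/dy)")
show("B back",edge(S,range(296,314),162,174,26,axis=1),12); show("B front",edge(S,range(296,314),180,194,26,axis=1),12)
for nm,c in (("WL",range(281,287)),("WR",range(324,330))):
    a=64 if nm=="WL" else -40
    show(nm+" back",edge(V,c,161,172,26,axis=1),a); show(nm+" front",edge(V,c,182,194,26,axis=1),a)
print(V[158:198,284],V[158:198,327])
E
```

```text
y edges (slope = dy/dx)
WL inner val at 592: 50.55 slope deg 0.31 rms 0.38
WR inner val at 592: -28.58 slope deg -0.72 rms 0.28
WR outer val at 592: -53.17 slope deg 3.86 rms 0.34
B left val at 592: 41.89 slope deg 1.69 rms 0.25
B right val at 592: -17.69 slope deg 1.67 rms 0.17
x edges (slope=dx/dy)
B back val at 12: 614.06 slope deg -2.45 rms 0.27
B front val at 12: 566.40 slope deg -2.35 rms 0.22
WL back val at 64: 614.02 slope deg -0.58 rms 0.90
WL front val at 64: 565.80 slope deg 3.22 rms 0.26
WR back val at -40: 617.01 slope deg -3.40 rms 0.44
WR front val at -40: 569.18 slope deg -1.07 rms 0.34
[128 130 128 127 124 124 126 124 122 121 125 133 135 136 135 137 136 136
 135 137 137 138 138 137 136 138 137 138 136 130 118 112 119 122 123 123
 121 122 125 126] [124 126 125 127 125 124 122 119 125 134 136 137 138 138 138 137 137 137
 137 137 139 138 136 137 138 138 135 131 117 111 116 119 122 123 124 123
 124 127 128 128]
```

```bash
python3 - <<'E'
from h import *
im=cv2.imread("pics/raw5.png")[:,:,::-1].copy(); h=cv2.cvtColor(im,cv2.COLOR_RGB2HSV); S,V=h[:,:,1].astype(int),h[:,:,2].astype(int)
print("V",V[164:194,300:308].mean(1).round()); print("R",im[164:194,300:308,0].mean(1).round()); print("S",S[164:194,300:308].mean(1).round())
print("WL",V[164:194,281:287].mean(1).round());print("WR",V[164:194,324:330].mean(1).round())
print(ray([[304,167],[304,168],[304,187],[304,188],[304,189]],"top",26)[:,0],ray([[304,188],[304,189]],"top",0)[:,0])
E
for i in 1 2 3; do python3 -m crank '[{"dx":0,"dy":0,"dz":0,"yaw":0}]' | sed -n 2,2p; done
```

```text
V [125. 124. 115. 108. 104. 102. 102. 101. 102. 102. 102. 102. 102. 102.
 102. 103. 102. 102. 102. 102. 103. 102.  98.  87.  86. 103. 117. 122.
 123. 124.]
R [125. 124. 115.  92.  55.  26.  19.  16.  19.  16.  18.  17.  16.  18.
  17.  19.  18.  16.  18.  19.  20.  18.  21.  39.  74. 103. 117. 122.
 123. 124.]
S [ 19.  18.   7.  40. 120. 191. 208. 214. 208. 215. 210. 214. 214. 211.
 212. 208. 210. 214. 210. 207. 206. 210. 200. 141.  40.   9.  18.  20.
  20.  20.]
WL [125. 125. 123. 120. 126. 133. 136. 136. 136. 137. 137. 137. 136. 136.
 137. 137. 137. 138. 137. 137. 137. 137. 136. 129. 117. 113. 118. 122.
 122. 122.]
WR [123. 120. 125. 133. 136. 136. 136. 136. 137. 137. 136. 137. 137. 137.
 137. 137. 138. 137. 137. 137. 136. 130. 116. 111. 117. 121. 122. 122.
 123. 124.]
[616.   613.54 566.93 564.48 562.03] [566.86 564.35]
ee_pos: [431.3, -149.1, 134.4]
ee_pos: [433.0, -148.0, 134.3]
ee_pos: [432.9, -147.6, 133.9]
```

```bash
python3 - <<'E'
from h import *
im=eyes.grab_frame("side")
for col in ("green","blue","red"):
    for b in blobs(mask(im,col),13,"side",roi=(150,150,450,340)): print(col,b[0],b[1],b[6])
E
python3 -m crank '[{"dx":-0.0106,"dy":-0.006,"dz":-0.05,"yaw":0},{"dx":0,"dy":0,"dz":-0.05,"yaw":0},{"dx":0,"dy":0,"dz":0,"yaw":0},{"dx":0,"dy":0,"dz":0,"yaw":0}]' 0.8 40
```

```text
green [225.03 175.87] [403.78 296.62] 78
green [299.93 263.2 ] [ 425.24 -148.44] 410
blue [331.49 203.25] [601.01  19.14] 236
blue [367.17 315.29] [ 468.94 -331.86] 582
red [223.58 163.23] [424.69 377.29] 201
red [360.37 265.18] [ 532.97 -214.95] 389
time_s: 29.85
ee_pos: [424.7, -153.2, 54.9]
ee_rot: [179.9, 0.0, 83.2]
force: [-0.3, -0.0, 0.6]
gripper_width: 73.0
gripper_force: 0.0
```

Green has not moved. Pick it up.

```bash
python3 -m crank '[{"dx":-0.001,"dy":0,"dz":-0.03,"yaw":0},{"dx":0,"dy":0,"dz":-0.02,"yaw":0},{"dx":0,"dy":0,"dz":-0.0015,"yaw":0},{"dx":0,"dy":0,"dz":0,"yaw":0},{"dx":0,"dy":0,"dz":0,"yaw":0}]'
python3 -m crank '[{"dx":0,"dy":0,"dz":0,"yaw":0},{"dx":0,"dy":0,"dz":0,"yaw":0},{"dx":0,"dy":0,"dz":0,"yaw":0},{"dx":0,"dy":0,"dz":0,"yaw":0},{"dx":0,"dy":0,"dz":0,"yaw":0},{"dx":0,"dy":0,"dz":0,"yaw":0}]' 0.3
python3 -m crank '[{"dx":0,"dy":0,"dz":0.03,"yaw":0},{"dx":0,"dy":0,"dz":0.05,"yaw":0},{"dx":0.04,"dy":0,"dz":0,"yaw":0.8},{"dx":0.05,"dy":0,"dz":0,"yaw":0.9},{"dx":0.05,"dy":0,"dz":0,"yaw":0.9},{"dx":0.04,"dy":0.001,"dz":0,"yaw":0},{"dx":0.02,"dy":0,"dz":0,"yaw":0},{"dx":0,"dy":0,"dz":0,"yaw":0},{"dx":0,"dy":0,"dz":0,"yaw":0},{"dx":0,"dy":0,"dz":0,"yaw":0}]'; for i in 1 2 3; do python3 -m crank '[{"dx":0,"dy":0,"dz":0,"yaw":0}]' | sed -n 2,3p; done
```

```text
time_s: 30.48
ee_pos: [423.5, -153.4, 13.8]
ee_rot: [179.9, 0.0, 83.2]
force: [-0.1, -0.5, -0.1]
gripper_width: 73.1
gripper_force: 0.0
time_s: 31.22
ee_pos: [422.8, -153.2, 12.9]
ee_rot: [180.0, 0.0, 83.2]
force: [-0.4, 0.4, 3.7]
gripper_width: 49.5
gripper_force: 40.0
time_s: 32.48
ee_pos: [581.6, -152.3, 76.7]
ee_rot: [-179.9, -0.0, 96.2]
force: [0.2, -0.1, -0.5]
gripper_width: 49.5
gripper_force: 40.0
ee_pos: [582.1, -152.4, 76.9]
ee_rot: [-180.0, -0.0, 96.2]
ee_pos: [582.4, -152.4, 77.0]
ee_rot: [180.0, 0.0, 96.2]
ee_pos: [582.6, -152.3, 76.9]
ee_rot: [180.0, 0.0, 96.2]
```

```bash
python3 -m crank '[{"dx":0.0013,"dy":0,"dz":-0.05,"yaw":0},{"dx":0,"dy":0,"dz":-0.02,"yaw":0},{"dx":0,"dy":0,"dz":-0.0085,"yaw":0},{"dx":0,"dy":0,"dz":0,"yaw":0},{"dx":0,"dy":0,"dz":0,"yaw":0},{"dx":0,"dy":0,"dz":0,"yaw":0}]'
python3 -m crank '[{"dx":0,"dy":0,"dz":0,"yaw":0},{"dx":0,"dy":0,"dz":0,"yaw":0},{"dx":0,"dy":0,"dz":0,"yaw":0},{"dx":0,"dy":0,"dz":0.03,"yaw":0},{"dx":0,"dy":0,"dz":0.07,"yaw":0},{"dx":0,"dy":0,"dz":0.05,"yaw":0},{"dx":-0.05,"dy":-0.04,"dz":0,"yaw":0.8},{"dx":-0.05,"dy":-0.06,"dz":0,"yaw":0.8},{"dx":-0.03,"dy":-0.07,"dz":0,"yaw":0.7},{"dx":-0.015,"dy":-0.06,"dz":0,"yaw":0.7}]' 0.75
python3 - <<'E'
from h import *
im=eyes.grab_frame("side")
for col in ("green","blue","red"):
    for b in blobs(mask(im,col),13,"side",roi=(150,150,450,340)): print(col,b[0],b[1],b[6])
im=eyes.grab_frame("top"); cv2.imwrite("pics/raw6.png",im[:,:,::-1])
for col,z in (("blue",13),("green",13),("red",13)):
    for b in blobs(mask(im,col),z): print(col,*b)
E
```

```text
time_s: 33.6
ee_pos: [584.1, -152.5, 14.7]
ee_rot: [179.9, 0.0, 96.2]
force: [0.0, -0.1, -0.7]
gripper_width: 49.7
gripper_force: 40.0
time_s: 34.85
ee_pos: [466.2, -337.9, 134.4]
ee_rot: [180.0, 0.0, 111.3]
force: [1.3, -0.4, 0.2]
gripper_width: 68.5
gripper_force: 0.0
green [225.31 175.86] [404.55 296.24] 74
blue [327.95 202.88] [593.8   25.11] 352
blue [367.29 315.58] [ 468.73 -332.53] 554
red [223.61 163.19] [424.88 377.54] 201
blue [304.87 177.52] [591.61  12.27] [49.550123596191405, 61.71056213378906] 89.3179702758789 -87.06400470544804 [47.71 59.95] 473
blue [447.01 225.88] [ 467.84 -336.96] [35.35954895019531, 49.43678512573242] 20.589086532592773 23.260566708488824 [32.58 47.15] 251
green [371.51 179.91] [ 583.79 -152.28] [29.91713180541992, 47.62281265258789] 6.49849796295166 4.834123135449914 [27.49 45.25] 203
red [399.12 200.95] [ 530.86 -219.57] [28.24536552429199, 53.32592620849609] -82.60470390319824 -82.84905834226646 [25.82 50.9 ] 215
```

```bash
python3 -m crank '[{"dx":0,"dy":0,"dz":-0.06,"yaw":0},{"dx":0,"dy":0,"dz":-0.05,"yaw":0},{"dx":0,"dy":0,"dz":-0.03,"yaw":0},{"dx":0,"dy":0,"dz":-0.0115,"yaw":0},{"dx":0,"dy":0,"dz":0,"yaw":0},{"dx":0,"dy":0,"dz":0,"yaw":0},{"dx":0,"dy":0,"dz":0,"yaw":0}]' 0.8
python3 -m crank '[{"dx":0,"dy":0,"dz":0,"yaw":0},{"dx":0,"dy":0,"dz":0,"yaw":0},{"dx":0,"dy":0,"dz":0,"yaw":0},{"dx":0,"dy":0,"dz":0,"yaw":0},{"dx":0,"dy":0,"dz":0,"yaw":0},{"dx":0,"dy":0,"dz":0,"yaw":0}]' 0.3
```

```text
time_s: 35.83
ee_pos: [468.3, -336.7, 13.9]
ee_rot: [179.9, 0.1, 111.2]
force: [0.2, -1.2, -0.5]
gripper_width: 72.9
gripper_force: 0.0
time_s: 36.58
ee_pos: [467.7, -336.3, 12.9]
ee_rot: [180.0, 0.0, 111.2]
force: [-1.0, 1.3, 2.8]
gripper_width: 49.8
gripper_force: 40.0
```

```bash
python3 -m crank '[{"dx":0,"dy":0,"dz":0.03,"yaw":0},{"dx":0,"dy":0,"dz":0.05,"yaw":0},{"dx":0,"dy":0,"dz":0.02,"yaw":0},{"dx":0.01,"dy":0.04,"dz":0,"yaw":0},{"dx":0.02,"dy":0.06,"dz":0,"yaw":-0.5},{"dx":0.02,"dy":0.06,"dz":0,"yaw":-0.5},{"dx":0.02,"dy":0.06,"dz":0,"yaw":-0.5},{"dx":0.02,"dy":0.06,"dz":0,"yaw":-0.5},{"dx":0.02,"dy":0.06,"dz":0,"yaw":-0.5},{"dx":0.02,"dy":0.06,"dz":0,"yaw":-0.5}]'
python3 -m crank '[{"dx":0.02,"dy":0.06,"dz":0,"yaw":-0.5},{"dx":0.01,"dy":0.06,"dz":0,"yaw":-0.5},{"dx":0.01,"dy":0.06,"dz":0,"yaw":-0.3},{"dx":0,"dy":0.06,"dz":0,"yaw":0},{"dx":0,"dy":0.05,"dz":0,"yaw":0},{"dx":0,"dy":0.0265,"dz":0,"yaw":0},{"dx":0,"dy":0,"dz":0,"yaw":0},{"dx":0,"dy":0,"dz":0,"yaw":0},{"dx":0,"dy":0,"dz":0,"yaw":0},{"dx":0,"dy":0,"dz":0,"yaw":0}]';  for i in 1 2 3; do python3 -m crank '[{"dx":0,"dy":0,"dz":0,"yaw":0}]' | sed -n 2,3p; done
```

```text
time_s: 37.83
ee_pos: [571.5, -14.7, 91.8]
ee_rot: [-179.9, -0.0, 96.1]
force: [1.3, -0.6, -0.6]
gripper_width: 49.9
gripper_force: 40.0
time_s: 39.08
ee_pos: [603.8, 235.8, 92.9]
ee_rot: [180.0, 0.0, 89.6]
force: [0.2, 0.5, -0.8]
gripper_width: 49.7
gripper_force: 40.0
ee_pos: [603.8, 236.3, 92.9]
ee_rot: [180.0, -0.0, 89.6]
ee_pos: [603.7, 236.7, 92.9]
ee_rot: [180.0, -0.0, 89.7]
ee_pos: [603.7, 236.9, 92.8]
ee_rot: [180.0, -0.0, 89.7]
```

```bash
python3 -m crank '[{"dx":-0.0005,"dy":-0.06,"dz":0,"yaw":0},{"dx":0,"dy":0,"dz":-0.04,"yaw":0},{"dx":0,"dy":0,"dz":0,"yaw":0},{"dx":0,"dy":0,"dz":0,"yaw":0},{"dx":0,"dy":0,"dz":0,"yaw":0},{"dx":0,"dy":0,"dz":0,"yaw":0}]';  for i in 1 2 3; do python3 -m crank '[{"dx":0,"dy":0,"dz":0,"yaw":0}]' | sed -n 2,3p; done
```

```text
time_s: 40.2
ee_pos: [603.7, 189.4, 61.6]
ee_rot: [179.9, -0.0, 89.7]
force: [-0.0, -0.1, -0.9]
gripper_width: 49.6
gripper_force: 40.0
ee_pos: [603.4, 189.1, 61.2]
ee_rot: [180.0, -0.0, 89.7]
ee_pos: [603.3, 188.9, 60.9]
ee_rot: [180.0, -0.0, 89.7]
ee_pos: [603.3, 188.9, 60.8]
ee_rot: [180.0, 0.0, 89.7]
```

```bash
python3 -m crank '[{"dx":0,"dy":0,"dz":-0.03,"yaw":0},{"dx":0,"dy":0,"dz":-0.02,"yaw":0},{"dx":0,"dy":0,"dz":-0.008,"yaw":0},{"dx":0,"dy":0,"dz":0,"yaw":0},{"dx":0,"dy":0,"dz":0,"yaw":0},{"dx":0,"dy":0,"dz":0,"yaw":0}]'
python3 -m crank '[{"dx":0,"dy":0,"dz":0,"yaw":0},{"dx":0,"dy":0,"dz":0,"yaw":0},{"dx":0,"dy":0,"dz":0,"yaw":0},{"dx":0,"dy":0,"dz":0.03,"yaw":0},{"dx":0,"dy":0,"dz":0.07,"yaw":0},{"dx":0,"dy":0,"dz":0.07,"yaw":0},{"dx":-0.06,"dy":0.02,"dz":0.02,"yaw":0},{"dx":-0.06,"dy":0.04,"dz":0,"yaw":0},{"dx":-0.06,"dy":0.04,"dz":0,"yaw":0},{"dx":-0.05,"dy":0.05,"dz":0,"yaw":0}]' 0.75
python3 -m crank '[{"dx":-0.03,"dy":0.05,"dz":0,"yaw":0},{"dx":0,"dy":0.05,"dz":0,"yaw":0},{"dx":0,"dy":0.02,"dz":0,"yaw":0}]'
cat > chk.py <<'E'
from h import *
import sys
n=sys.argv[1]; ims=[eyes.grab_frame("top").astype(float) for _ in range(4)]; im=np.mean(ims,0).round().astype(np.uint8); cv2.imwrite(f"pics/{n}.png",im[:,:,::-1])
h=cv2.cvtColor(im,cv2.COLOR_RGB2HSV); S,V=h[:,:,1].astype(int),h[:,:,2].astype(int)
for col,z in (("blue",13),("green",13),("red",13)):
    for b in blobs(mask(im,col),z): print(col,*b)
def gap(nm,rows,L,BL,BR,R,yl,yr,cl,cr,cb,x):
    e=[edge(V,rows,*L,26),edge(S,rows,*BL,26),edge(S,rows,*BR,26),edge(V,rows,*R,26)]
    v=[np.polyval(a[0],x) for a in e]; print(nm,"edges",np.array(v),"joints L %.1f R %.1f"%(v[0]-v[1],v[2]-v[3]),"slopes",np.degrees([a[0][0] for a in e]))
    for k,sig,c in (("WL",V,cl),("B",V,cb),("WR",V,cr)): print(" ",k,"V cols",sig[160:194,c[0]:c[1]].mean(1).round().astype(int))
gap("wide",range(170,185),(285,292),(290,296),(313,320),(318,326),64,-40,(281,287),(324,330),(298,312),592)
gap("narrow",range(165,180),(218,226),(225,234),(236,242),(239,246),227,152,(214,220),(245,250),(230,238),603)
E
python3 chk.py raw7; python3 -c "
import cv2
im=cv2.imread('pics/raw7.png')[125:285,200:460]; cv2.imwrite('pics/v7.png',cv2.resize(cv2.convertScaleAbs(im,alpha=1.5),None,fx=3,fy=3,interpolation=cv2.INTER_CUBIC))"
```

```text
time_s: 41.32
ee_pos: [603.6, 189.0, 14.8]
ee_rot: [179.9, -0.0, 89.7]
force: [-0.0, 0.3, -0.7]
gripper_width: 49.5
gripper_force: 40.0
time_s: 42.58
ee_pos: [417.5, 309.2, 166.7]
ee_rot: [180.0, -0.0, 89.6]
force: [0.9, 0.6, 0.5]
gripper_width: 68.4
gripper_force: 0.0
time_s: 42.95
ee_pos: [394.9, 406.7, 166.5]
ee_rot: [180.0, -0.0, 89.8]
force: [-0.5, 0.0, 0.5]
gripper_width: 68.5
gripper_force: 0.0
blue [232.9 173.8] [603.08 190.13] [32.19058074951172, 49.96779861450195] -0.09275054931640625 3.6592623799030832 [31.94 47.73] 248
blue [304.89 177.5 ] [591.66  12.23] [49.55027618408203, 61.7117561340332] 89.31744384765625 -86.35651177900058 [47.76 60.31] 477
green [371.6 180. ] [ 583.54 -152.52] [30.07073631286621, 47.89181747436523] 5.952136993408203 4.690153875134627 [27.56 45.31] 205
red [399.1 201. ] [ 530.75 -219.52] [28.016113662719725, 52.930242919921874] -83.09639167785645 -82.74421853181286 [25.84 50.88] 214
wide edges [ 50.68  42.04 -17.65 -28.57] joints L 8.6 R 10.9 slopes [ 0.12  2.06  2.75 -1.25]
  WL V cols [126 124 122 122 122 122 120 118 123 129 132 133 133 134 134 13
[... 223 characters left out ...]
0]
  WR V cols [122 124 123 122 119 116 122 130 133 133 134 133 133 133 133 134 134 134
 134 134 133 133 134 133 132 126 113 108 114 118 119 119 120 120]
narrow edges [213.6  203.74 171.85 165.21] joints L 9.9 R 6.6 slopes [-0.18 -0.23  0.56  0.44]
  WL V cols [122 120 116 119 128 132 132 132 132 133 132 132 133 133 132 132 133 133
 133 133 133 132 127 117 112 116 119 118 118 118 119 120 120 122]
  B V cols [122 120 113 101  95  95  97  97  97  97  97  97  97  97  98  98  98  98
  98  98  98  98  94  86  84  96 114 119 120 119 120 120 121 122]
  WR V cols [124 124 123 124 127 131 132 133 132 133 133 133 133 133 133 133 134 134
 133 134 133 133 128 115 104 110 117 119 120 120 119 120 121 123]
```

View pics/v7.png

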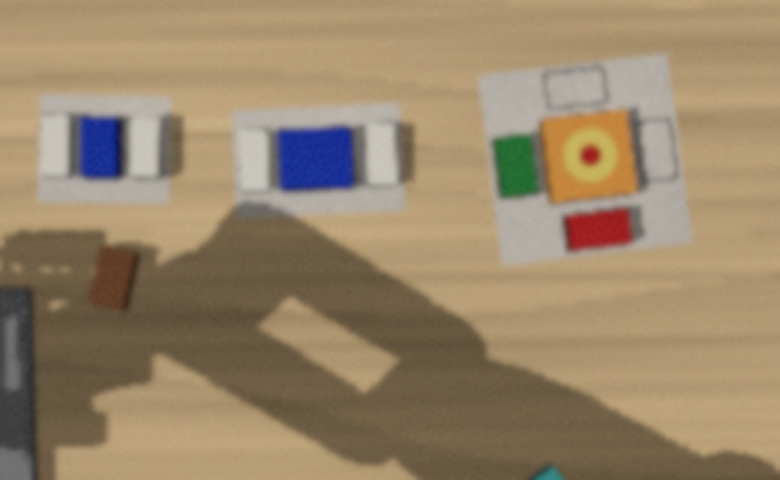

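Both blues are in their gaps, green is at the medallion's left at crop (517,165), and red is in front at (600,228). In the picture:
- **Narrow gap:** the joints are even.
- **Medallion blocks:** they sit 60 mm from its centre.
- **blue_wide:** it is about 1.1 mm too far left, with joints of about 8.8 and 11. I'll nudge it.

```bash
python3 -m crank '[{"dx":0.03,"dy":-0.06,"dz":0,"yaw":0.36},{"dx":0.03,"dy":-0.06,"dz":0,"yaw":0},{"dx":0.03,"dy":-0.06,"dz":0,"yaw":0},{"dx":0.03,"dy":-0.06,"dz":0,"yaw":0},{"dx":0.03,"dy":-0.06,"dz":0,"yaw":0},{"dx":0.03,"dy":-0.06,"dz":0,"yaw":0},{"dx":0.03,"dy":-0.06,"dz":0,"yaw":0},{"dx":0.03,"dy":-0.06,"dz":0,"yaw":0},{"dx":0.006,"dy":-0.014,"dz":0,"yaw":0},{"dx":0,"dy":0,"dz":-0.05,"yaw":0}]' 0.8
python3 -m crank '[{"dx":0,"dy":0,"dz":-0.05,"yaw":0},{"dx":0,"dy":0,"dz":0,"yaw":0},{"dx":0,"dy":0,"dz":0,"yaw":0},{"dx":0,"dy":0,"dz":0,"yaw":0},{"dx":0,"dy":0,"dz":0,"yaw":0}]'; for i in 1 2 3; do python3 -m crank '[{"dx":0,"dy":0,"dz":0,"yaw":0}]' | sed -n 2,3p; done
```

```text
time_s: 44.4
ee_pos: [594.1, 7.6, 128.8]
ee_rot: [179.6, 0.0, 91.3]
force: [0.4, 0.7, -0.3]
gripper_width: 72.8
gripper_force: 0.0
time_s: 45.02
ee_pos: [592.8, 9.8, 87.8]
ee_rot: [179.9, 0.0, 91.5]
force: [-0.2, -0.2, 0.1]
gripper_width: 72.8
gripper_force: 0.0
ee_pos: [592.4, 9.7, 87.1]
ee_rot: [179.9, 0.0, 91.5]
ee_pos: [592.1, 9.7, 86.6]
ee_rot: [180.0, -0.0, 91.5]
ee_pos: [592.1, 9.7, 86.4]
ee_rot: [180.0, -0.0, 91.5]
```

```bash
python3 -m crank '[{"dx":0,"dy":0.002,"dz":-0.05,"yaw":0.04},{"dx":0,"dy":0,"dz":-0.03,"yaw":0},{"dx":0,"dy":0,"dz":-0.011,"yaw":0},{"dx":0,"dy":0,"dz":0,"yaw":0},{"dx":0,"dy":0,"dz":0,"yaw":0}]'
python3 -m crank '[{"dx":0,"dy":0,"dz":0,"yaw":0},{"dx":0,"dy":0,"dz":0,"yaw":0},{"dx":0,"dy":0,"dz":0,"yaw":0},{"dx":0,"dy":0,"dz":0,"yaw":0},{"dx":0,"dy":0,"dz":0,"yaw":0},{"dx":0,"dy":0,"dz":0.002,"yaw":0},{"dx":0,"dy":-0.0014,"dz":0,"yaw":0},{"dx":0,"dy":0,"dz":-0.001,"yaw":0},{"dx":0,"dy":0,"dz":0,"yaw":0},{"dx":0,"dy":0,"dz":0,"yaw":0}]' 0.3 40
python3 -m crank '[{"dx":0,"dy":0,"dz":0,"yaw":0},{"dx":0,"dy":0,"dz":0,"yaw":0},{"dx":0,"dy":0,"dz":0,"yaw":0},{"dx":0,"dy":0,"dz":0.03,"yaw":0},{"dx":0,"dy":0,"dz":0.07,"yaw":0},{"dx":0,"dy":0,"dz":0.07,"yaw":0},{"dx":-0.06,"dy":0.04,"dz":0.02,"yaw":0},{"dx":-0.06,"dy":0.05,"dz":0,"yaw":0},{"dx":-0.06,"dy":0.05,"dz":0,"yaw":0},{"dx":-0.04,"dy":0.06,"dz":0,"yaw":0}]' 0.75
python3 -m crank '[{"dx":-0.02,"dy":0.07,"dz":0,"yaw":0},{"dx":0,"dy":0.07,"dz":0,"yaw":0},{"dx":0,"dy":0.07,"dz":0,"yaw":0},{"dx":0,"dy":0.07,"dz":0,"yaw":0},{"dx":0,"dy":0,"dz":0,"yaw":0}]'
python3 chk.py raw8 | grep -v V; python3 -c "
import cv2
im=cv2.imread('pics/raw8.png')[115:315,110:460]; cv2.imwrite('pics/v8.png',cv2.resize(cv2.convertScaleAbs(im,alpha=1.5),None,fx=2.2,fy=2.2,interpolation=cv2.INTER_CUBIC))"
```

```text
time_s: 46.02
ee_pos: [593.0, 11.3, 14.6]
ee_rot: [179.9, 0.0, 91.7]
force: [-0.7, 0.2, 0.2]
gripper_width: 73.2
gripper_force: 0.0
time_s: 47.28
ee_pos: [592.0, 10.2, 14.2]
ee_rot: [-180.0, -0.0, 91.7]
force: [-0.0, -0.7, -2.3]
gripper_width: 49.7
gripper_force: 40.0
time_s: 48.52
ee_pos: [413.9, 170.7, 166.7]
ee_rot: [180.0, -0.0, 91.6]
force: [0.9, 0.8, -0.0]
gripper_width: 68.7
gripper_force: 0.0
time_s: 49.15
ee_pos: [399.9, 397.6, 166.1]
ee_rot: [180.0, -0.1, 91.9]
force: [-0.3, -1.1, -0.4]
gripper_width: 68.0
gripper_force: 0.0
blue [232.95 173.81] [603.07 190.01] [32.18644561767578, 49.937235260009764] -0.0952301025390625 2.1497765658696153 [32.   47.62] 248
blue [305.26 177.44] [591.81  11.31] [49.549967193603514, 61.70902862548828] 89.31847381591797 -86.37016294980435 [47.67 59.89] 471
green [371.58 180.01] [ 583.52 -152.45] [30.044699096679686, 47.89796676635742] 6.034069538116455 4.8229645813962065 [27.42 45.42] 204
red [399.19 200.99] [ 530.77 -219.73] [27.897453689575194, 52.95627059936523] -82.60470390319824 -82.7675748936802 [25.63 50.53] 212
wide edges [ 50.79  40.92 -18.45 -28.52] joints L 9.9 R 10.1 slopes [-0.23  1.14  2.33 -0.91]
 135 134 134 134 134 134 134 134 133 127 115 107 103  93  83  77]
 100 100 100 100 100 100 100 100  95  87  86 102 116 119 118 114]
 135 134 134 134 134 134 133 127 114 109 114 119 120 120 121 121]
narrow edges [213.57 203.84 171.81 165.44] joints L 9.7 R 6.4 slopes [-0.08 -0.12  0.01  0.09]
 134 134 134 133 128 118 112 117 120 120 119 119 120 120 121 122]
  99  99  99  98  95  86  84  97 114 120 121 121 120 121 121 123]
 134 134 134 134 129 115 106 110 118 120 120 120 120 120 121 124]
```

View pics/v8.png

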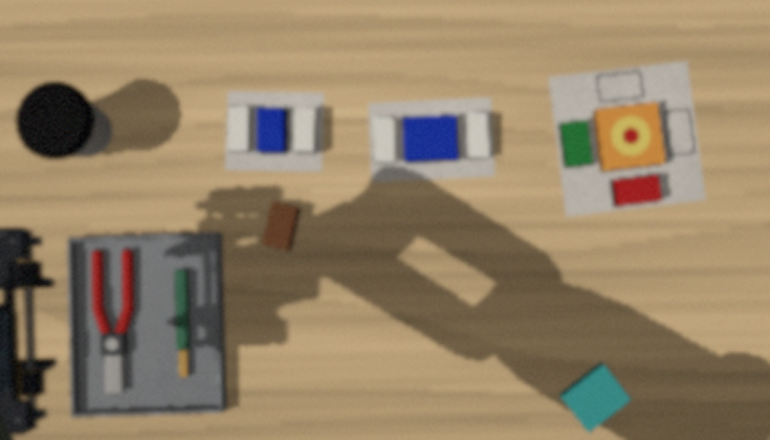

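The final view shows both tools flat in the tray, blue_wide's joints at 9.9 and 10.1 mm, the other blocks in their drawn places, and the cup undisturbed. Handing in.

```bash
python3 -c "
from workcell import ticket
print(ticket.job_done())"
```

```text
the job is handed in; nothing more can be done
None
```

I put the pliers and cutter flat in the tray, set both blue blocks in their gaps, placed green left of the medallion and red in front, and handed the job in at about 50 s; no verdict was returned.

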